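# Pump down and hold a circuit board test fixture

## Robot

A 6-joint arm with a two-finger parallel gripper is mounted at the origin on the work surface. World frame = base frame: x ahead of the robot, y to its left, z up, the work surface at z = 0. Lengths are in m, angles in rad, forces in N, time in s.
With the tool pointing down it reaches from about 0.225 to 0.875 m from the base axis. Payload 3.4 kg.
Tool frame: the origin (TCP) lies between the finger pads; the fingertips stand 8 mm ahead of it and the grasp point (between the pads) lies 11 mm behind it; z points along the fingers, y is the line along which they close (so a half turn about z gives the same grasp; the last joint's range is limited). The gripper opens to 85 mm and grips with 20 to 120 N. Pads are 22 mm wide; open, the fingers measure 114 mm over their backs; the gripper's body (76 mm by 85 mm) begins 54 mm behind the grasp point. The pads swing forward as they close: fully open they stand 13 mm farther back than shut.
Start: joints at [1.045, 0.276, 1.505, -0, 1.361, -0.121], TCP at [0.226, 0.529, 0.239] pointing down, gripper open.
Joint ranges: [-2.89, 2.89], [-0.75, 2.08], [0.22, 2.7], [-1.18, 4.32], [0.11, 2.71], [-2.7, 2.7]. Speed limits (rad/s): [2.57, 2.57, 3.14, 3.14, 3.14, 3.14].

## Interface

Orientations are given as a unit quaternion [w, x, y, z].
In Python, from rig import manip, optics, finder gives the robot as it stands.
- The arm moves only by the tool servo_tool, never from a script. Its argument "increments" is a list of rows, each a list of 7 numbers: the shift along the tool's x, y, z in cm, then the turn, a rotation vector about the tool's x, y, z in degrees, then the closure, from -1 (fully open) to 1 (shut). In form: [[x, y, z, rx, ry, rz, gripper], ...]. A call has exactly 5 rows; each row shifts and turns the commanded pose from where the row before left it, along the tool's axes as they then stand; what a row does not reach is not made up. A row lasts 1/10 s, in which the tool goes at most 50 mm and 8.59 degrees, less where a joint would pass 70% of its speed; a pose out of reach is approached as far as the arm can. A call is refused whole if a number of a shift passes 5 or a number of a turn 8.59, either way. A call with a gripper value outside its range is refused whole. The fingers move at their own pace and stop on an object; "squeeze" is the grip in N (left out, the last holds). Time passes only in rows, so rows that do not move let the fingers close, or fill a call up. It gives the time, the measured TCP pose, the force, the opening and the grip force at its end, in the units of the state.
- manip.get_state(): the state, without advancing time (a new reading comes with each control period).
- optics.get_image(name): name is "scene" or "top"; returns the picture (480x640x3 uint8, red, green, blue); there is no depth.
- optics.get_calibration(name): a dict with "fov_y" (degrees; the focal length in pixels is half the picture's height over the tangent of half this angle, whatever the lens; pixels are square), "cx", "cy" (the principal point, pixels), "world_to_cam" (4x4, takes a point from world to camera coordinates). Camera axes: x right, y down, z forward; pixel columns grow to the right and rows downward; lengths in m; the calibration is good to about 2 mm. A picture is of the moment at which its call begins. get_calibration takes no time and is no camera call.
- manip.sign_off(): hands the job in; it is judged then, once.
Trained networks look in the newest picture that a camera, given by its name, has taken for a name from the list of things; names that differ only in an ending like _2 or _b are one class to them, and where a whole thing is asked for, a point or a joint stands for the part that bears it (a point fixed in the world has none). Each returns a list of dicts, best first, with "p" (0 to 1); they miss things now and then, are a little off and sometimes report something else, mostly with a low value. They report only what shows in the picture. A call takes as long as a camera call.
- finder.silhouettes(label, camera): "region" (480x640 bool, what is visible of it) and "box" ([centre column, centre row, width, height] in pixels, round what is visible of it).
- finder.tip_of(label, camera): "at" ([column, row] in pixels: a listed point, or the origin of a listed thing).
The state is a dict: "clock": time; "qpos": joint angles; "qd": joint speeds; "effort": joint torques, N m; "position": TCP position; "ee_rot": TCP orientation; "contact_force": force on the tool from outside, world axes, zero at the start; "moment": the same for the moment, N m; "width": finger opening in m; "gripper_force": force on a finger pad.
Only numpy, scipy, OpenCV 4.12 (cv2) and the standard library are available. Lean on these libraries where they do the work, as an engineer would, in place of code of your own. Each camera call takes 0.05 s, during which the arm holds its last target. There are 200 camera calls.

## Task

Clamp the board in the test fixture by giving the blue vacuum pump's red lever at least three full strokes, each all the way down to its stop and all the way back up. Then press the fixture's black palm knob down 20 mm with the gripper, so that the middle of the green ring on its stem is level with the top of the aluminium crossbar, and finish while still holding it there: it is sprung, so do not let go, and never let the red ring start to go into the crossbar. Leave the boards and the other things on the bench where they are.

Things in the scene. Friction and masses are not known exactly. Their poses are not given: they have to be found in the camera images.
- pump_lever (a joint): Angle of the sprung pump lever in rad: 0 fully up (its rest, the lever rising 30 degrees from the pivot to the red pad), 0.6 fully down on its stop (the lever dips 5 degrees). It springs back up by itself in well under a second when let go. Push the red pad from above with about 5 N at the start and 12 N near the bottom.
- pad_top (a point): Centre of the upper face of the red pad at the lever's free end, moving with it. The pad is 50 mm along the lever, 40 mm wide and 16 mm thick. The point lies 0.14 m from the pivot along the lever and 12 mm above the lever's centre line: about 0.17 m above the bench when up and 0.09 m when fully down. Its attitude's x axis points, horizontally, from the pad towards the pivot when the lever is up, its y axis is parallel to the hinge.
- pump_pivot (a point): Centre of the lever's horizontal hinge, 90 mm above the bench, between two blue cheeks 107 mm high; the pad is the end on the robot's side of it. The blue base plate is 280 x 110 x 12 mm; the pump stands to the left or the right.
- probe_head (a joint): Travel of the sprung probe head in m: 0 fully up (its rest), 0.020 wanted, 0.032 on the bottom stop (too far). Straight down. It takes 4 N to start, 11 N at 0.020, and springs back up when let go.
- knob_top (a point): Centre of the flat top of the black palm knob (diameter 40 mm, 20 mm high) on the probe head's steel stem; it moves down with it. 205 mm above the bench at rest, 185 mm when pressed 20 mm.
- crossbar_top (a point): Centre of the upper face of the fixture's aluminium crossbar (50 x 215 x 25 mm, 145 mm above the bench, on two steel posts), through which the stem slides. On the stem a green ring stands 16 to 24 mm above this face at rest, a red one 27 to 40 mm. The grey fixture base is 200 x 220 x 40 mm; it stands on the other side from the pump.
- board_in_nest: Green circuit board 110 x 80 x 4 mm lying loose in the fixture's nest under the probes, origin under its centre. Already in place: leave it.
- spare_board_a: Loose green circuit board 130 x 90 x 4 mm on the bench, origin under its centre. Leave it.
- spare_board_b: Another loose green circuit board 130 x 90 x 4 mm, origin under its centre. Leave it.
- multimeter: Red and black multimeter lying flat, 150 x 85 x 38 mm, loose, origin under its centre. Leave it.
- parts_case: Orange case 130 x 90 x 45 mm, loose, origin under its centre. Leave it.
- tape_roll: Amber roll of tape lying flat, 68 mm across, 18 mm high, loose, between pump and fixture, origin under its centre. Leave it.
- marker: White and black marker pen lying on the bench, 135 mm long, 15 mm thick, loose. Leave it.

How it is judged:
On the way, in this order (a step that is already met when the one before it is completed fails the run):
1. first stroke: pump lever pushed all the way down (value of joint pump_lever above 0.54 rad), for 0.05 s.
2. first stroke: pump lever all the way back up (value of joint pump_lever below 0.06 rad), for 0.05 s.
3. second stroke: pump lever pushed all the way down (value of joint pump_lever above 0.54 rad), for 0.05 s.
4. second stroke: pump lever all the way back up (value of joint pump_lever below 0.06 rad), for 0.05 s.
5. third stroke: pump lever pushed all the way down (value of joint pump_lever above 0.54 rad), for 0.05 s.
6. third stroke: pump lever all the way back up, probe head still up (value of joint pump_lever below 0.06 rad and value of joint probe_head below 0.006 m), for 0.05 s.
7. the gripper keeps the probe head pressed with the crossbar's top face in the green ring (value of joint probe_head between 0.015 and 0.025 m and contact force between the fingers and probe_head above 5 N and value of joint pump_lever below 0.06 rad), for 0.5 s.
At the end, for the whole second after the job is handed in: The gripper's fingers are still pressing the palm knob with more than 5 N, the probe head stands still between 15 and 25 mm of travel, the pump lever is fully up (under 0.06 rad), and the boards and other loose things are within 15 mm of where they were (all of step 7 and velocity of joint probe_head between -0.01 and 0.01 m/s and distance of each of board_in_nest, spare_board_a, spare_board_b, multimeter, parts_case, tape_roll, marker from where it was at the start of the episode below 0.015 m); the arm keeps its last pose, push and grip.
It fails at once if the red ring went into the crossbar (probe head past 28 mm) (value of joint probe_head above 0.028 m).
It fails at once if a board or another loose thing on the bench was pushed 15 mm or more (distance of any of board_in_nest, spare_board_a, spare_board_b, multimeter, parts_case, tape_roll, marker from where it was at the start of the episode above 0.015 m).
It also fails if it takes over 58 s, if anything falls off the work surface, if the arm or the gripper's body presses on something with over 40 N, if the wrist force passes 120 N, or if a joint passes its speed limit or range.

## Working session

There is one attempt and no reset: what is moved stays moved. The work goes in short steps, Python scripts to look and compute and a tool call to move; the robot and the scene stay as the last step left them, time stands still between calls to the robot, and variables do not carry over. Pictures are saved under pics/ and viewed, at most 10 in all, crops included, and the job is handed in when it is done.

Besides the shell and the picture viewer there is one more tool, called as a command line: name --pt "numbers of a row" for each row, then --argument value for the rest. servo_tool: Moves the arm, as the interface text tells. Its arguments: {"type":"object","properties":{"increments":{"type":"array","items":{"type":"array","items":{"type":"number"}}},"squeeze":{"type":"number"}},"required":["increments"]}

```bash
mkdir -p pics; cat > h.py <<'E'
import numpy as np, cv2
from rig import manip, optics, finder
def ray(cam,px):
    c=optics.get_calibration(cam); f=240/np.tan(np.radians(c["fov_y"])/2)
    T=np.array(c["world_to_cam"]); R=T[:3,:3]; o=-R.T@T[:3,3]
    d=R.T@np.array([(px[0]-c["cx"])/f,(px[1]-c["cy"])/f,1]); return o,d
def onz(cam,px,z):
    o,d=ray(cam,px); return o+d*(z-o[2])/d[2]
def tri(p1,p2):
    a,u=ray("scene",p1); b,v=ray("top",p2)
    s=np.linalg.lstsq(np.c_[u,-v],b-a,rcond=None)[0]
    P,Q=a+u*s[0],b+v*s[1]; return (P+Q)/2,np.linalg.norm(P-Q)
def proj(cam,P):
    c=optics.get_calibration(cam); f=240/np.tan(np.radians(c["fov_y"])/2)
    p=np.array(c["world_to_cam"])@np.r_[P,1]; return [c["cx"]+f*p[0]/p[2],c["cy"]+f*p[1]/p[2]]
E
python3 - <<'E'
from h import *
np.set_printoptions(precision=4,suppress=True)
for c in("scene","top"):
    cv2.imwrite(f"pics/{c}0.png",optics.get_image(c)[:,:,::-1])
Z=dict(pad_top=.17,pump_pivot=.09,knob_top=.205,crossbar_top=.145)
for n,z in Z.items():
    ps={}
    for c in("scene","top"):
        for r in finder.tip_of(n,c)[:2]:
            print(n,c,np.round(r["at"],1),round(r["p"],2),onz(c,r["at"],z)); ps.setdefault(c,r["at"])
    if len(ps)==2: print("tri",tri(ps["scene"],ps["top"]))
s=manip.get_state(); print(s)
E
```

```text
pad_top scene [307.5 162.7] 0.84 [ 0.5286 -0.2355  0.17  ]
pad_top top [412.2 261. ] 0.95 [ 0.5141 -0.2462  0.17  ]
pad_top top [398.8 223.3] 0.72 [ 0.6282 -0.2084  0.17  ]
tri (array([ 0.5184, -0.251 ,  0.1524]), np.float64(0.007495417855871774))
pump_pivot scene [273.1 196.6] 0.83 [ 0.6423 -0.2288  0.09  ]
pump_pivot top [241.3 278.9] 0.61 [0.4661 0.2801 0.09  ]
pump_pivot top [402.  226.7] 0.59 [ 0.6279 -0.2297  0.09  ]
tri (array([0.5992, 0.1736, 0.494 ]), np.float64(0.2934151844382321))
knob_top scene [429.  295.6] 0.63 [0.4757 0.2817 0.205 ]
knob_top top [235.8 277.7] 0.77 [0.4671 0.2761 0.205 ]
tri (array([0.4685, 0.2775, 0.1925]), np.float64(0.002791368758325593))
crossbar_top scene [426.3 304.3] 0.64 [0.464  0.2735 0.145 ]
crossbar_top top [241.  277.6] 0.89 [0.4688 0.2714 0.145 ]
tri (array([0.4669, 0.2727, 0.147 ]), np.float64(0.0049568495360015445))
{'clock': 0.5, 'qpos': array([ 1.045 ,  0.2759,  1.5049, -0.    ,  1.3607, -0.121 ]), 'qd': array([-0.0002,  0.0004, -0.0008, -0.001 ,  0.001 ,  0.0002]), 'effort': array([ -0.0007, -41.6263, -24.5879,  -0.0001,   0.0015,  -0.    ]), 'position': array([0.2265, 0.5285, 0.2393]), 'ee_rot': array([0.    , 0.201 , 0.9796, 0.    ]), 'contact_force': array([-0.2715, -0.2872,  0.2471]), 'moment': array([-0.0268, -0.0195,  0.0048]), 'gripper_force': 0.0, 'width': 0.08544027959145555}
```

View pics/scene0.png

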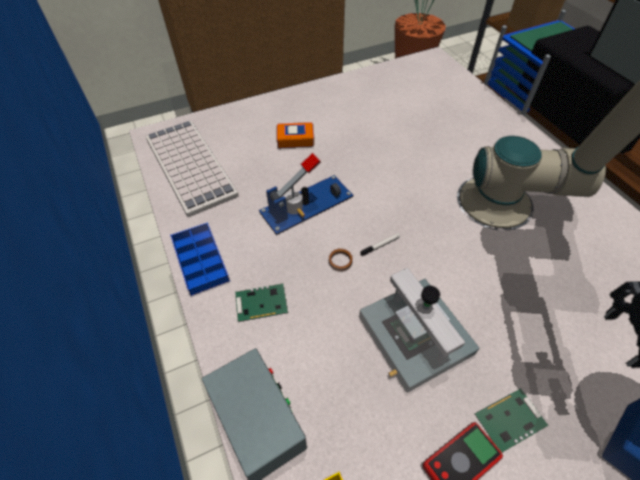

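View pics/top0.png

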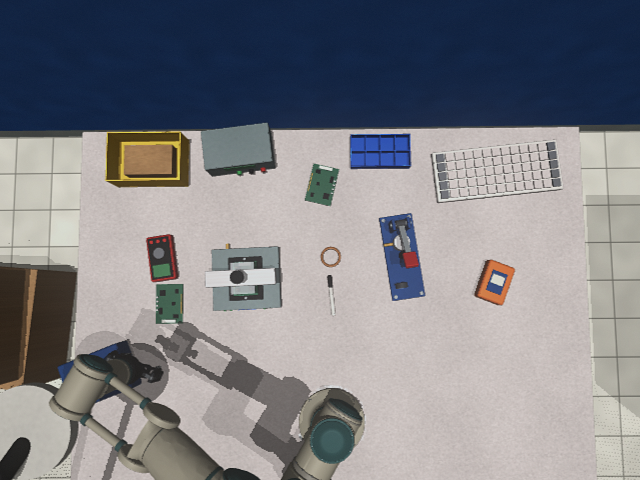

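The scene view shows the red pad at about (311,163) and the black knob at (430,295). In the top view they are at about (410,260) and (238,277). Both agree with the network's points. I'll move over the pad with the gripper shut.

servo_tool --pt "-1.5 -1.6 -0.6 0 0 0 1" --pt "-2.85 -3 -0.6 0 0 0 1" --pt "-2.85 -3 -0.6 0 0 0 1" --pt "-2.85 -3 -0.2 0 0 0 1" --pt "-2.85 -3 0 0 0 0 1" --squeeze 40

```text
clock: 1.0
position: [0.292, 0.3515, 0.2598]
ee_rot: [0.001, 0.201, 0.98, 0.001]
contact_force: [0.4, 0.9, -0.1]
width: 0.0126
gripper_force: 0.0
```

servo_tool --pt "-2.85 -3 0 0 0 0 1" --pt "-2.85 -3 0 0 0 0 1" --pt "-2.85 -3 0 0 0 0 1" --pt "-2.85 -3 0 0 0 0 1" --pt "-2.85 -3 0 0 0 0 1"

```text
clock: 1.5
position: [0.3637, 0.1572, 0.2597]
ee_rot: [0.001, 0.201, 0.98, 0.0]
contact_force: [0.3, 0.4, 0.3]
width: -0.0001
gripper_force: 0.0
```

servo_tool --pt "-2.85 -3 0 0 0 0 1" --pt "-2.85 -3 0 0 0 0 1" --pt "-2.85 -3 0 0 0 0 1" --pt "-2.85 -3 0 0 0 0 1" --pt "-2.85 -3 0 0 0 0 1"

```text
clock: 2.0
position: [0.4356, -0.037, 0.2596]
ee_rot: [0.0, 0.201, 0.98, 0.0]
contact_force: [1.4, 0.4, -0.0]
width: 0.0002
gripper_force: 0.0
```

```bash
python3 - <<'E'
from h import *
np.set_printoptions(precision=4,suppress=True)
for c in("scene","top"):
    im=optics.get_image(c); 
    x,y=(310,165) if c=="scene" else (405,250)
    cv2.imwrite(f"pics/{c}1.png",cv2.resize(im[y-75:y+75,x-100:x+100,::-1],(800,600),interpolation=cv2.INTER_CUBIC))
    for n,z in(("pad_top",.17),("pump_pivot",.09)):
        for r in finder.tip_of(n,c)[:2]: print(n,c,np.round(r["at"],1),round(r["p"],2),onz(c,r["at"],z))
    hsv=cv2.cvtColor(im,cv2.COLOR_RGB2HSV); m=((hsv[...,0]<6)|(hsv[...,0]>174))&(hsv[...,1]>170)&(hsv[...,2]>90)
    m[:y-75]=0;m[y+75:]=0;m[:,:x-100]=0;m[:,x+100:]=0
    ys,xs=np.nonzero(m); print("red",len(xs),xs.mean(),ys.mean(),xs.min(),xs.max(),ys.min(),ys.max(),onz(c,(xs.mean(),ys.mean()),.165))
s=manip.get_state(); print(s["clock"],s["position"],s["ee_rot"],s["contact_force"],s["width"])
E
```

```text
pad_top scene [307.3 164.2] 0.86 [ 0.5316 -0.2302  0.17  ]
pad_top scene [423.  325.9] 0.16 [0.5103 0.3233 0.17  ]
pump_pivot scene [273.4 198.4] 0.82 [ 0.644  -0.2219  0.09  ]
pump_pivot scene [419.1 327.7] 0.22 [0.4864 0.2961 0.09  ]
red 164 310.0548780487805 162.5060975609756 302 318 154 170 [ 0.5198 -0.2382  0.165 ]
pad_top top [412.8 255.9] 0.78 [ 0.5294 -0.2483  0.17  ]
pad_top top [238.4 277.9] 0.47 [0.4674 0.2748 0.17  ]
pump_pivot top [398.7 223.2] 0.6 [ 0.6391 -0.2195  0.09  ]
red 30 411.9 258.53333333333336 404 417 252 265 [ 0.5219 -0.2463  0.165 ]
2.3 [ 0.4348 -0.0345  0.2592] [-0.0003  0.2008  0.9796  0.0004] [-0.515  -0.1486  0.3754] -0.0002560341394745799
```

The pivot is at about (0.642,-0.221) and the pad top at about (0.525,-0.242), roughly 0.12 m apart horizontally as the model expects.

servo_tool --pt "-4.0 -3.6 0 0 0 0 1" --pt "-4.0 -3.6 0 0 0 0 1" --pt "-4.0 -3.6 0.5 0 0 0 1" --pt "-3.2 -2.9 1.5 0 0 0 1" --pt "-1.65 -1.5 1.0 0 0 0 1"

```text
clock: 2.8
position: [0.5269, -0.2322, 0.2289]
ee_rot: [0.0, 0.201, 0.98, -0.0]
contact_force: [-0.3, 1.0, 0.1]
width: 0.0001
gripper_force: 0.0
```

```bash
python3 - <<'E'
from h import *
for c,(x,y) in(("scene",(310,165)),("top",(405,250))):
    im=optics.get_image(c); 
    cv2.imwrite(f"pics/{c}2.png",cv2.resize(im[y-60:y+60,x-64:x+64,::-1],(400,375),interpolation=cv2.INTER_CUBIC))
a,b=[cv2.imread(f"pics/{c}2.png") for c in("scene","top")]; cv2.imwrite("pics/both2.png",np.hstack([a,b]))
s=manip.get_state(); print(s["position"],s["contact_force"])
E
```

```text
[ 0.52600903 -0.23154403  0.2275876 ] [0.37630054 0.83837761 0.49212794]
```

View pics/both2.png

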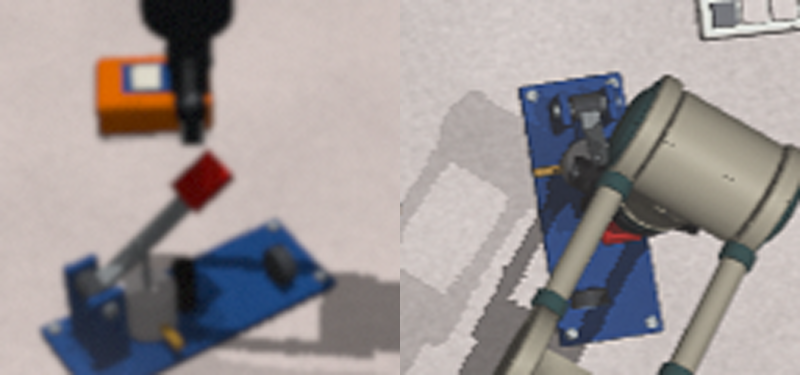

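The left crop (scene) shows the fingertip at (192,138), just above the pad at (205,178). It is aligned to within about a centimetre. I'll nudge it and start pressing.

servo_tool --pt "-0.6 -0.7 1.0 0 0 0 1" --pt "0 0 1.5 0 0 0 1" --pt "0 0 1.5 0 0 0 1" --pt "0.2 -0.1 1.5 0 0 0 1" --pt "0.2 -0.1 1.0 0 0 0 1"

```text
clock: 3.4
position: [0.5236, -0.2385, 0.1656]
ee_rot: [0.001, 0.2, 0.98, -0.001]
contact_force: [-2.7, -1.9, 9.4]
width: -0.0002
gripper_force: 3.8
```

servo_tool --pt "0.3 -0.2 1.2 0 0 0 1" --pt "0.3 -0.2 1.2 0 0 0 1" --pt "0.3 -0.2 1.2 0 0 0 1" --pt "0.2 -0.2 1.2 0 0 0 1" --pt "0 0 0.6 0 0 0 1"

```text
clock: 3.9
position: [0.5093, -0.2411, 0.1123]
ee_rot: [-0.0, 0.2, 0.98, -0.0]
contact_force: [-4.8, 0.6, 12.5]
width: -0.0003
gripper_force: 6.1
```

servo_tool --pt "0 0 0.5 0 0 0 1" --pt "0 0 0.4 0 0 0 1" --pt "0 0 0.3 0 0 0 1" --pt "0 0 0.2 0 0 0 1" --pt "0 0 0 0 0 0 1"

```text
clock: 4.4
position: [0.5087, -0.2412, 0.1]
ee_rot: [-0.001, 0.199, 0.98, -0.001]
contact_force: [-7.7, 1.5, 18.2]
width: -0.0002
gripper_force: 9.3
```

servo_tool --pt "0 0 0.3 0 0 0 1" --pt "0 0 0.3 0 0 0 1" --pt "0 0 0 0 0 0 1" --pt "0 0 0 0 0 0 1" --pt "0 0 0 0 0 0 1"

```text
clock: 4.9
position: [0.5087, -0.2413, 0.0991]
ee_rot: [0.0, 0.199, 0.98, -0.001]
contact_force: [-15.5, 4.9, 47.6]
width: 0.0003
gripper_force: 24.4
```

```bash
python3 - <<'E'
from h import *
im=optics.get_image("scene"); x,y=310,180
cv2.imwrite("pics/s3.png",cv2.resize(im[y-60:y+60,x-80:x+80,::-1],(800,600),interpolation=cv2.INTER_CUBIC))
s=manip.get_state(); print(s["position"],s["contact_force"])
E
```

```text
[ 0.50871734 -0.24127591  0.09914174] [-16.87722145   5.39246222  47.94613581]
```

View pics/s3.png

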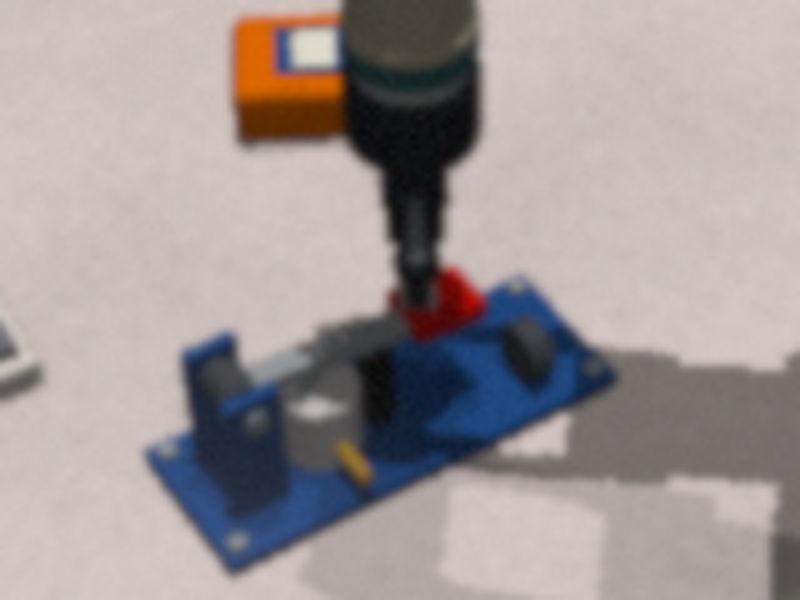

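The picture shows the lever dipped with the finger on the red pad at (430,295) in the crop. The force climbed 30 N for 1 mm of travel, so the lever is on its stop. Next is the upstroke, then two more strokes.

servo_tool --pt "0 0 -2 0 0 0 1" --pt "-0.4 0.3 -3 0 0 0 1" --pt "-0.4 0.3 -3 0 0 0 1" --pt "-0.4 0.2 -2.5 0 0 0 1" --pt "0 0 -0.7 0 0 0 1"

```text
clock: 5.45
position: [0.5265, -0.2393, 0.2064]
ee_rot: [0.003, 0.2, 0.98, -0.001]
contact_force: [-0.5, 0.5, 0.1]
width: 0.0001
gripper_force: 0.0
```

servo_tool --pt "0 0 0 0 0 0 1" --pt "0 0 0 0 0 0 1" --pt "0 0 0 0 0 0 1" --pt "0 0 0 0 0 0 1" --pt "0 0 0 0 0 0 1"

```text
clock: 5.95
position: [0.5242, -0.2401, 0.2016]
ee_rot: [-0.001, 0.201, 0.98, 0.0]
contact_force: [1.1, -0.3, -0.4]
width: 0.0001
gripper_force: 0.0
```

servo_tool --pt "0 0 1.2 0 0 0 1" --pt "0 0 1.2 0 0 0 1" --pt "0.2 -0.1 1.5 0 0 0 1" --pt "0.3 -0.1 1.5 0 0 0 1" --pt "0.3 -0.2 1.5 0 0 0 1"

```text
clock: 6.45
position: [0.5149, -0.242, 0.1342]
ee_rot: [-0.0, 0.201, 0.98, -0.002]
contact_force: [-4.7, -2.4, 12.5]
width: -0.0002
gripper_force: 5.8
```

servo_tool --pt "0.3 -0.2 1.5 0 0 0 1" --pt "0.1 -0.2 1.3 0 0 0 1" --pt "0 0 0.8 0 0 0 1" --pt "0 0 0.4 0 0 0 1" --pt "0 0 0 0 0 0 1"

```text
clock: 6.95
position: [0.5099, -0.2429, 0.0994]
ee_rot: [0.001, 0.201, 0.98, -0.001]
contact_force: [-11.4, 5.4, 41.5]
width: -0.0004
gripper_force: 20.5
```

servo_tool --pt "0 0 0 0 0 0 1" --pt "0 0 0 0 0 0 1" --pt "0 0 0 0 0 0 1" --pt "0 0 0 0 0 0 1" --pt "0 0 0 0 0 0 1"

```text
clock: 7.45
position: [0.5099, -0.2429, 0.0994]
ee_rot: [0.001, 0.201, 0.98, -0.001]
contact_force: [-11.5, 5.6, 41.0]
width: 0.0
gripper_force: 20.4
```

servo_tool --pt "0 0 -2 0 0 0 1" --pt "-0.4 0.3 -3 0 0 0 1" --pt "-0.4 0.3 -3 0 0 0 1" --pt "-0.4 0.2 -2.3 0 0 0 1" --pt "0 0 -0.7 0 0 0 1"

```text
clock: 7.95
position: [0.5261, -0.2408, 0.2053]
ee_rot: [0.002, 0.201, 0.98, -0.001]
contact_force: [0.7, 0.4, -0.6]
width: 0.0004
gripper_force: 0.0
```

servo_tool --pt "0 0 0 0 0 0 1" --pt "0 0 0 0 0 0 1" --pt "0 0 0 0 0 0 1" --pt "0 0 0 0 0 0 1" --pt "0 0 0 0 0 0 1"

```text
clock: 8.45
position: [0.5242, -0.2401, 0.2027]
ee_rot: [-0.001, 0.201, 0.98, 0.0]
contact_force: [0.1, 0.0, 0.4]
width: -0.0002
gripper_force: 0.0
```

servo_tool --pt "0 0 1.2 0 0 0 1" --pt "0 0 1.2 0 0 0 1" --pt "0.2 -0.1 1.5 0 0 0 1" --pt "0.3 -0.1 1.5 0 0 0 1" --pt "0.3 -0.2 1.5 0 0 0 1"

```text
clock: 8.95
position: [0.515, -0.2419, 0.1352]
ee_rot: [-0.0, 0.2, 0.98, -0.002]
contact_force: [-4.5, -1.1, 12.6]
width: -0.0001
gripper_force: 5.7
```

servo_tool --pt "0.3 -0.2 1.5 0 0 0 1" --pt "0.1 -0.2 1.3 0 0 0 1" --pt "0 0 0.8 0 0 0 1" --pt "0 0 0.5 0 0 0 1" --pt "0 0 0 0 0 0 1"

```text
clock: 9.45
position: [0.5097, -0.2428, 0.0994]
ee_rot: [0.0, 0.201, 0.98, -0.001]
contact_force: [-11.2, 4.5, 39.8]
width: 0.0003
gripper_force: 20.6
```

servo_tool --pt "0 0 0 0 0 0 1" --pt "0 0 0 0 0 0 1" --pt "0 0 0 0 0 0 1" --pt "0 0 0 0 0 0 1" --pt "0 0 0 0 0 0 1"

```text
clock: 9.95
position: [0.5097, -0.2428, 0.0994]
ee_rot: [0.001, 0.201, 0.98, -0.001]
contact_force: [-11.9, 4.8, 39.6]
width: -0.0001
gripper_force: 20.5
```

Three downstrokes are done. I'll raise the arm clear of the lever and move toward the knob.

servo_tool --pt "0 0 -2 0 0 0 1" --pt "-0.4 0.3 -3 0 0 0 1" --pt "-0.4 0.3 -4 0 0 0 1" --pt "0 0 -4.5 0 0 0 1" --pt "0 0 -3.5 0 0 0 1"

```text
clock: 10.45
position: [0.5204, -0.2404, 0.2651]
ee_rot: [0.0, 0.201, 0.98, -0.0]
contact_force: [-0.4, -0.4, -0.3]
width: 0.0001
gripper_force: 0.0
```

servo_tool --pt "0 0 0 0 0 0 1" --pt "0 0 0 0 0 0 1" --pt "0 0 0 0 0 0 1" --pt "0 0 0 0 0 0 1" --pt "0 0 0 0 0 0 1"

```text
clock: 10.95
position: [0.5196, -0.2402, 0.2621]
ee_rot: [-0.001, 0.201, 0.98, 0.001]
contact_force: [-0.4, 0.2, 0.3]
width: 0.0001
gripper_force: 0.0
```

```bash
python3 - <<'E'
from h import *
np.set_printoptions(precision=4,suppress=True)
for c in("scene","top"):
    im=optics.get_image(c)
    for r in finder.silhouettes("knob_top",c)[:1]:
        ys,xs=np.nonzero(r["region"]); print(c,r["p"],r["box"],len(xs))
    x,y=(430,310) if c=="scene" else (240,275)
    cv2.imwrite(f"pics/{c}4.png",cv2.resize(im[y-45:y+45,x-45:x+45,::-1],(400,400),interpolation=cv2.INTER_CUBIC))
    r=finder.tip_of("knob_top",c)[0]; print(r["at"],r["p"],onz(c,r["at"],.205))
    r=finder.tip_of("pad_top",c)[0]; print(r["at"],r["p"],onz(c,r["at"],.17))
    for z in (.205,.185): print(proj(c,[.47,.278,z]))
a,b=[cv2.imread(f"pics/{c}4.png") for c in("scene","top")]; cv2.imwrite("pics/both4.png",np.hstack([a,b]))
s=manip.get_state(); print(s["position"],s["contact_force"],s["ee_rot"])
E
```

```text
scene 0.7 [424.2, 315.3, 55.3, 52.2] 917
[432.8, 293.6] 0.56 [0.4658 0.281  0.205 ]
[307.8, 165.1] 0.57 [ 0.5318 -0.2263  0.17  ]
[np.float64(430.3157667979731), np.float64(293.1998574389963)]
[np.float64(428.5386370785713), np.float64(297.9421882782086)]
top 0.55 [242.2, 278.4, 26.9, 31.9] 496
[237.8, 277.5] 0.56 [0.4677 0.2702 0.205 ]
[412.6, 258.8] 0.52 [ 0.5207 -0.2476  0.17  ]
[np.float64(235.16331316945133), np.float64(276.7213621486385)]
[np.float64(236.42085658730838), np.float64(276.89725978006186)]
[ 0.5202 -0.2405  0.2636] [ 0.3034 -0.3183  0.3648] [0.     0.201  0.9796 0.0001]
```

View pics/both4.png

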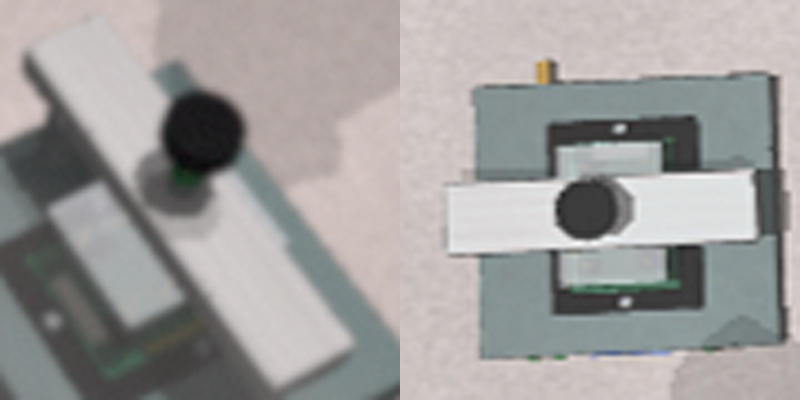

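The crops show the black knob: its centre is at scene (431,294) and top (237,277), with the green ring visible on the stem under it. That puts the knob top at about (0.468, 0.274).

servo_tool --pt "1.92 3.48 0 0 0 0 1" --pt "1.92 3.48 0 0 0 0 1" --pt "1.92 3.48 0 0 0 0 1" --pt "1.92 3.48 0 0 0 0 1" --pt "1.92 3.48 0 0 0 0 1"

```text
clock: 11.85
position: [0.5001, -0.0413, 0.2639]
ee_rot: [0.0, 0.201, 0.98, 0.0]
contact_force: [0.5, -0.8, 0.3]
width: 0.0001
gripper_force: 0.0
```

servo_tool --pt "1.92 3.48 0 0 0 0 1" --pt "1.92 3.48 0 0 0 0 1" --pt "1.92 3.48 0 0 0 0 1" --pt "1.92 3.48 0 0 0 0 1" --pt "1.92 3.48 0 0 0 0 1"

```text
clock: 12.35
position: [0.4804, 0.1566, 0.264]
ee_rot: [0.0, 0.201, 0.98, 0.0]
contact_force: [-0.1, -0.2, 0.1]
width: 0.0001
gripper_force: 0.0
```

servo_tool --pt "1.9 3.4 0 0 0 0 1" --pt "1.9 3.4 0 0 0 0 1" --pt "1.34 2.3 0 0 0 0 1" --pt "0.7 1.31 0 0 0 0 1" --pt "0 0 0 0 0 0 1"

```text
clock: 12.85
position: [0.4679, 0.275, 0.2636]
ee_rot: [0.0, 0.2, 0.98, 0.0]
contact_force: [0.2, 0.2, -0.4]
width: -0.0
gripper_force: 0.0
```

servo_tool --pt "0 0 1.0 0 0 0 1" --pt "0 0 1.0 0 0 0 1" --pt "0 0 1.0 0 0 0 1" --pt "0 0 0.8 0 0 0 1" --pt "0 0 0 0 0 0 1"

```text
clock: 13.35
position: [0.4673, 0.2727, 0.2239]
ee_rot: [-0.001, 0.202, 0.979, -0.001]
contact_force: [0.2, 0.5, -0.2]
width: -0.0002
gripper_force: 0.0
```

```bash
python3 - <<'E'
from h import *
im=optics.get_image("scene"); x,y=430,300
cv2.imwrite("pics/s5.png",cv2.resize(im[y-60:y+45,x-70:x+70,::-1],(800,600),interpolation=cv2.INTER_CUBIC))
s=manip.get_state(); print(s["position"],s["contact_force"],s["ee_rot"])
E
```

```text
[0.46777508 0.27305009 0.22480993] [-0.25960334 -0.39734068  0.21174707] [-6.98515909e-04  2.01394524e-01  9.79509832e-01 -4.97727078e-04]
```

View pics/s5.png

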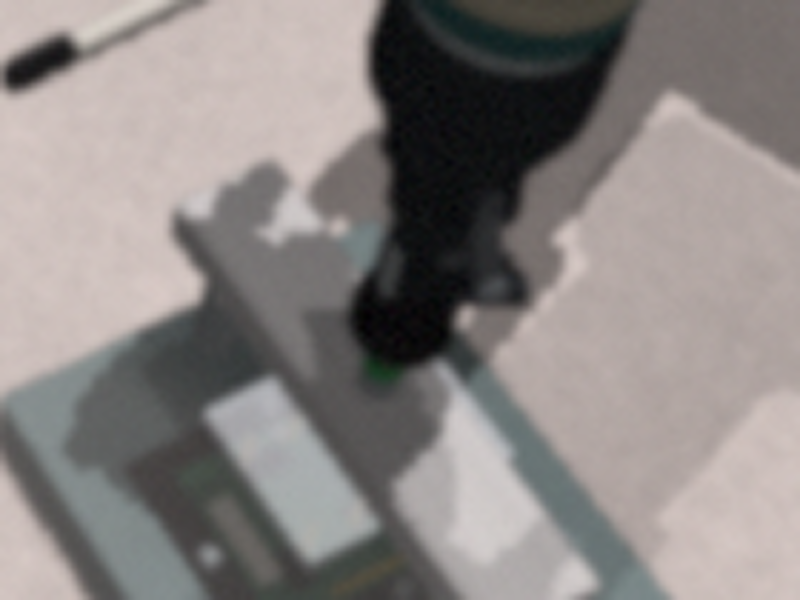

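The picture shows the closed fingers right above the knob, which sits at crop (405,320). I'll ease down to find contact.

servo_tool --pt "0 0 0.3 0 0 0 1" --pt "0 0 0.3 0 0 0 1" --pt "0 0 0.3 0 0 0 1" --pt "0 0 0.2 0 0 0 1" --pt "0 0 0 0 0 0 1"

```text
clock: 13.9
position: [0.4679, 0.2737, 0.2144]
ee_rot: [-0.0, 0.201, 0.98, -0.0]
contact_force: [-0.8, -0.5, -0.7]
width: 0.0001
gripper_force: 0.0
```

servo_tool --pt "0 0 0.2 0 0 0 1" --pt "0 0 0.2 0 0 0 1" --pt "0 0 0 0 0 0 1" --pt "0 0 0 0 0 0 1" --pt "0 0 0 0 0 0 1"

```text
clock: 14.4
position: [0.4683, 0.2739, 0.2112]
ee_rot: [0.0, 0.201, 0.98, 0.0]
contact_force: [-0.8, -0.7, 4.5]
width: 0.0002
gripper_force: 2.5
```

servo_tool --pt "0 0 0.3 0 0 0 1" --pt "0 0 0.4 0 0 0 1" --pt "0 0 0.4 0 0 0 1" --pt "0 0 0.4 0 0 0 1" --pt "0 0 0.2 0 0 0 1"

```text
clock: 14.9
position: [0.4683, 0.2739, 0.1949]
ee_rot: [0.001, 0.201, 0.98, 0.0]
contact_force: [-2.9, -1.0, 11.2]
width: 0.0001
gripper_force: 5.5
```

servo_tool --pt "0 0 0.1 0 0 0 1" --pt "0 0 0.1 0 0 0 1" --pt "0 0 0 0 0 0 1" --pt "0 0 0 0 0 0 1" --pt "0 0 0 0 0 0 1"

```text
clock: 15.4
position: [0.4683, 0.2739, 0.1934]
ee_rot: [0.001, 0.201, 0.98, 0.001]
contact_force: [-1.9, -1.0, 11.7]
width: 0.0001
gripper_force: 5.5
```

```bash
python3 - <<'E'
from h import *
im=optics.get_image("scene"); x,y=430,305
cv2.imwrite("pics/s6.png",cv2.resize(im[y-45:y+45,x-60:x+60,::-1],(800,600),interpolation=cv2.INTER_CUBIC))
s=manip.get_state(); print(s["position"],s["contact_force"],s["gripper_force"])
r=finder.tip_of("pad_top","scene")[0]; print(r)
E
```

```text
[0.46832406 0.27387347 0.19337727] [-2.33463328 -1.21646709 10.92898398] 5.466017607814138
{'at': [307.6, 160.2], 'p': 0.77}
```

View pics/s6.png

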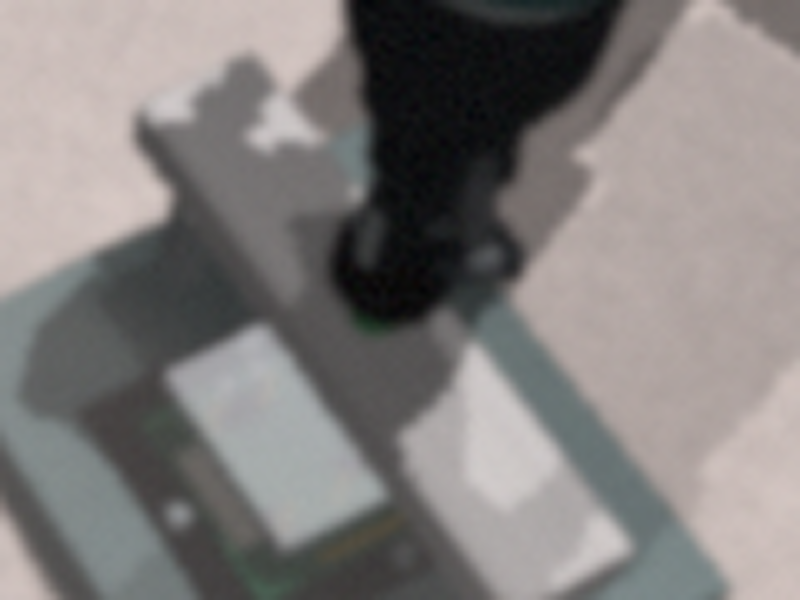

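The knob has been pressed down: a sliver of green shows at crop (372,322), level with the crossbar. The force is 11 N and the travel about 19.5 mm. I'll hold there, then hand in.

servo_tool --pt "0 0 0 0 0 0 1" --pt "0 0 0 0 0 0 1" --pt "0 0 0 0 0 0 1" --pt "0 0 0 0 0 0 1" --pt "0 0 0 0 0 0 1"

```text
clock: 16.0
position: [0.4683, 0.2739, 0.1934]
ee_rot: [0.001, 0.201, 0.98, 0.001]
contact_force: [-1.9, -0.2, 9.6]
width: 0.0001
gripper_force: 5.5
```

```bash
python3 -c "
from rig import manip
s=manip.get_state();print(s['position'],s['contact_force']);print(manip.sign_off())"
```

```text
[0.46831124 0.27389628 0.19338156] [-1.87332974 -0.22042413  9.6414605 ]
the job is handed in; nothing more can be done
None
```

I gave the pump lever three full strokes, then pressed the palm knob down about 19.5 mm (worked out from arm height and force) and handed the job in at about 16 s, still holding it with about 10 N; no verdict came back.

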